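# Find and flag the loose clamp lever

### The arm

A 6-joint arm with a two-finger parallel gripper is mounted at the origin on a cart in front of the work surface, level with it; the furniture and walls round the work are solid. World frame = base frame: x ahead of the robot, y to its left, z up, the work surface at z = 0. Lengths are in mm, angles in rad, forces in N, time in s.
With the tool pointing down it reaches from about 350 to 775 mm from the base axis. Payload 7.3 kg.
Tool frame: the origin (TCP) lies at the very end of the fingers, on their centre line; the grasp point (between the pads) lies bot.grip_point_offset behind it (bot.grip_point_offset is the distance from the TCP to the grasp point, in mm); z points along the fingers, y is the line along which they close (so a half turn about z gives the same grasp; the last joint's range is limited). The gripper opens to 92 mm and grips with 3 to 60 N. Pads are 19 mm wide; open, the fingers measure 130 mm over their backs; the gripper's body (75 mm by 190 mm) begins 47 mm behind the grasp point.
Start: joints at [1.11, 0.342, 1.524, -0, 1.275, -0.146], TCP at [162.539, 499.225, 226.741] pointing down, gripper open.
Joint ranges: [-2.53, 2.53], [-0.77, 2.02], [0.04, 2.7], [-1, 4.14], [0.28, 2.66], [-3.11, 3.11]. Speed limits (rad/s): [2.57, 2.57, 3.14, 3.14, 3.14, 3.14].

### API

Orientations are given as [roll, pitch, yaw] about the fixed x, y, z axes, in that order (R = Rz(yaw) Ry(pitch) Rx(roll)).
In Python, from plant import bot gives the robot as it stands. The module is installed in compiled form; this text tells all that it offers.
- The arm moves only by the tool carry_out, never from a script. Its argument "plan" is a list of rows, each an object of numbers: "tx", "ty", "tz": the shift along the world's x, y, z in mm; "rx", "ry", "rz": the turn, a rotation vector about the world's x, y, z in rad. A call has 1 to 12 rows; each row shifts and turns the commanded pose from where the row before left it; what a row does not reach is not made up. A row lasts 1/10 s, in which the tool goes at most 50 mm and 8.59 degrees, less where a joint would pass 70% of its speed; a pose out of reach is approached as far as the arm can. A call with a gripper value outside its range is refused whole. "gripper" is the closure, from 0 (fully open) to 1 (shut), set as the call begins (left out, the last holds). The fingers move at their own pace and stop on an object; the grip force is fixed at half the most. Time passes only in rows, so rows that do not move let the fingers close. It gives the time, the measured TCP pose, the force, the opening and the grip force at its end, in the units of the state.
- bot.get_obs(): the state, without advancing time (a new reading comes with each control period).
- bot.capture(name): name is "scene" or "top"; returns the picture (420x560x3 uint8, red, green, blue); there is no depth.
- bot.camera_model(name): a dict with "camera_matrix" (3x3 intrinsics, pixels), "R" (3x3) and "t" (3): a world point X has camera coordinates R X + t. Camera axes: x right, y down, z forward; pixel columns grow to the right and rows downward; lengths in mm; the calibration is good to about 2 mm. A picture is of the moment at which its call begins. camera_model takes no time and is no camera call.
- bot.close_job(): hands the job in; it is judged then, once.
The state is a dict: "time": time; "joint_positions": joint angles; "dq": joint speeds; "tau": joint torques, N m; "tool_pos": TCP position; "tcp_rot": TCP orientation; "contact_force": force on the tool from outside, world axes, zero at the start; "moment": the same for the moment, N m; "grip_width": finger opening in mm; "finger_force": force on a finger pad.
Only numpy, scipy, OpenCV 4.12 (cv2) and the standard library are available. Lean on these libraries where they do the work, as an engineer would, in place of code of your own. Each camera call takes 0.05 s, during which the arm holds its last target. There are 200 camera calls.

### The job

One of the three bench clamps has worked loose. Load-test all three levers first: push each knob sideways, clockwise seen from above, with about 10 N and never more than 16 N; a sound lever takes the load and gives only a degree or two, the loose one swings away under a light push (let it swing 5 degrees or more). Then flag the loose clamp by slipping the small roll of tape that lies in front of the clamps over its stud so that it lies flat on the lever's hub, let go, and leave the other things on the bench where they are.

Things in the scene. Friction and masses are not known exactly. Their poses are not given: they have to be found in the camera images.
- clamp_a: one of three identical-looking bench clamps fixed to the table: grey base 66x66x16 mm with a round column, on it a black lever hub (42 mm across at its flat top, top 70 mm above the table), and a bare steel stud 11 mm thick rising through the hub to 88 mm. Origin: centre of the underside, on the lever's axis; z up. With its lever at 0 the lever points along the clamp's -x axis. The clamps' places and yaws vary; which one is loose is not told.
- clamp_b: the second clamp, as clamp_a
- clamp_c: the third clamp, as clamp_a
- knob_a (a point): centre of the knob at the end of clamp_a's lever: upright black knob 18 mm thick, from 34 to 58 mm above the table, point at 46 mm height, 60 mm from the stud's axis. The lever's arm is a steel rod 10 mm thick at 46 mm height. A push square to the arm at the knob turns the lever. A sound lever stays put up to about 6 N there, then yields stiffly, about 3.3 N more per mm at the knob, and keeps a little of that turn when released; the loose lever turns on steadily at about 1 N.
- knob_b (a point): the same on clamp_b
- knob_c (a point): the same on clamp_c
- lever_a (a joint): turn of clamp_a's lever, rad, 0 at the start, growing clockwise seen from above. A sound lever loaded with about 10 N turns about 0.02 rad and keeps most of it; the loose lever turns freely to 0.9 rad and stays where it is left
- lever_b (a joint): the same for clamp_b
- lever_c (a joint): the same for clamp_c
- stud_a (a point): point on the stud's axis of clamp_a at the height of the hub's flat top (70 mm), where the middle of the underside of the tape roll comes to lie; the stud goes on 18 mm above it
- stud_b (a point): the same on clamp_b
- stud_c (a point): the same on clamp_c
- tape_roll: loose roll of pale tape lying flat on the table between the robot and the clamps, 56 mm across, 18 mm high, round hole through its middle that clears 20 mm, so it passes the stud with about 5 mm to spare on each side; origin: centre of its underside, z along its axis
- screwdriver_y: bystander: yellow screwdriver 175 mm long lying on the table; leave it
- speaker_driver: bystander: black loudspeaker driver, 100 mm across, 44 mm high; leave it
- meter: bystander: yellow hand multimeter, 135x68x38 mm; leave it
There are look-alikes about, which are no part of the job. There is more than one size of the tape_roll; the one meant has the size given above.

How it is judged (in metres and radians):
On the way, in this order (a step that is already met when the one before it is completed fails the run):
1. all three levers have been load-tested clockwise and the loose one has swung (value of joint each of lever_a, lever_b, lever_c above 0.006 rad and value of joint any of lever_a, lever_b, lever_c above 0.08 rad), for 0.2 s.
2. the tape roll is over the loose clamp's stud (((value of joint lever_a above 0.08 rad and horizontal distance between tape_roll and stud_a below 0.012 m and z of tape_roll in the frame of stud_a below 0.006 m) or (value of joint lever_b above 0.08 rad and horizontal distance between tape_roll and stud_b below 0.012 m and z of tape_roll in the frame of stud_b below 0.006 m) or (value of joint lever_c above 0.08 rad and horizontal distance between tape_roll and stud_c below 0.012 m and z of tape_roll in the frame of stud_c below 0.006 m))), for 0.2 s.
At the end, for the whole second after the job is handed in: All three levers stand over 0.006 rad clockwise of their start (over 7.2 N at a sound knob), the loose one over 0.08 (no sound one gets there within 16 N). The tape roll lies flat, still and released on the loose clamp's hub round its stud, within 12 mm of the axis, 4 mm of the hub's top, 0.12 rad (value of joint each of lever_a, lever_b, lever_c above 0.006 rad and ((value of joint lever_a above 0.08 rad and horizontal distance between tape_roll and stud_a below 0.012 m and z of tape_roll in the frame of stud_a between -0.004 and 0.004 m) or (value of joint lever_b above 0.08 rad and horizontal distance between tape_roll and stud_b below 0.012 m and z of tape_roll in the frame of stud_b between -0.004 and 0.004 m) or (value of joint lever_c above 0.08 rad and horizontal distance between tape_roll and stud_c below 0.012 m and z of tape_roll in the frame of stud_c between -0.004 and 0.004 m)) and angle between tape_roll's own z axis and vertical below 0.12 rad and linear speed of tape_roll below 0.01 m/s); the robot touches nothing.
It fails at once if a clamp or its lever pushed with more than 16 N (contact force between any of the fingers, the arm and clamp_a above 16 N or contact force between any of the fingers, the arm and clamp_b above 16 N or contact force between any of the fingers, the arm and clamp_c above 16 N).
It fails at once if a bystander moved more than 30 mm (distance of any of screwdriver_y, speaker_driver, meter from where it was at the start of the episode above 0.03 m).
It also fails if it takes over 64 s, if anything falls off the work surface, if the arm or the gripper's body presses on something with over 40 N, if the wrist force passes 120 N, or if a joint passes its speed limit or range.

## Working session

There is one attempt and no reset: what is moved stays moved. The work goes in short steps, Python scripts to look and compute and a tool call to move; the robot and the scene stay as the last step left them, time stands still between calls to the robot, and variables do not carry over. Pictures are saved under pics/ and viewed, at most 10 in all, crops included, and the job is handed in when it is done.

Besides the shell and the picture viewer there is one more tool, called after "Request:" as name(argument=value, ...), one argument or row to a line, values as JSON. carry_out: Moves the arm, as the interface text tells. Its arguments: {"type":"object","properties":{"plan":{"type":"array"},"gripper":{"type":"number"}},"required":["plan"]}

```bash
mkdir -p pics; python3 - <<'E'
from plant import bot
import cv2
for n in("scene","top"):
    cv2.imwrite(f"pics/{n}0.png",bot.capture(n)[:,:,::-1]); m=bot.camera_model(n); print(n,m)
o=bot.get_obs();print(o,bot.grip_point_offset)
E
```

```text
scene {'camera_matrix': array([[513.95855781,   0.        , 272.48909017],
       [  0.        , 513.95855781, 215.84195196],
       [  0.        ,   0.        ,   1.        ]]), 'R': array([[ 0.56462824, -0.82503996, -0.02245026],
       [-0.36249292, -0.2234567 , -0.90480163],
       [ 0.74148084,  0.51901461, -0.42524111]]), 't': array([-361.64672389,  229.42849545,  901.27972027])}
top {'camera_matrix': array([[469.44766703,   0.        , 270.45919733],
       [  0.        , 469.44766703, 210.67516774],
       [  0.        ,   0.        ,   1.        ]]), 'R': array([[-0.24425965, -0.96969462, -0.00543831],
       [-0.93403177,  0.23677626, -0.26743532],
       [ 0.26061826, -0.06024411, -0.96356047]]), 't': array([  61.72472651,  515.46111452, 1139.21570879])}
{'time': 0.1, 'joint_positions': array([ 1.10997739e+00,  3.42651445e-01,  1.52490644e+00, -1.74051641e-06,
        1.27542060e+00, -1.46019722e-01]), 'dq': array([ 1.60329013e-05, -1.13336230e-03, -2.74609640e-03, -2.96901372e-04,
       -8.92111965e-04,  1.23381722e-03]), 'tau': array([ 1.73279925e-03, -4.32006025e+01, -2.44696909e+01,  7.17579480e-02,
        5.25363476e-02, -9.31564756e-06]), 'tool_pos': array([162.37947003, 498.87566726, 226.12055418]), 'tcp_rot': array([-3.14022133e+00, -1.99993473e-04,  2.82679381e+00]), 'contact_force': array([ 0.83177176, -0.1016739 ,  0.39118594]), 'moment': array([ 0.07133053, -0.02631041,  0.0037973 ]), 'finger_force': 0.0, 'grip_width': 91.7841864266711} 18.8
```

View pics/scene0.png

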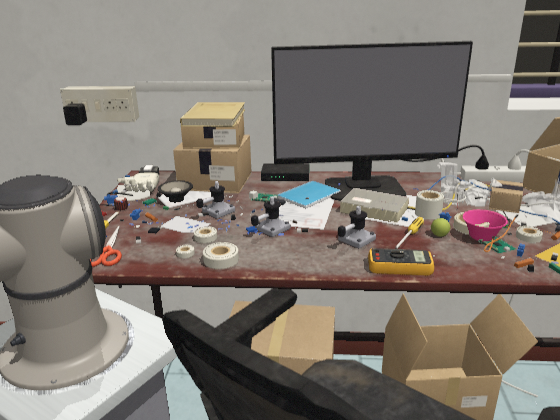

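View pics/top0.png

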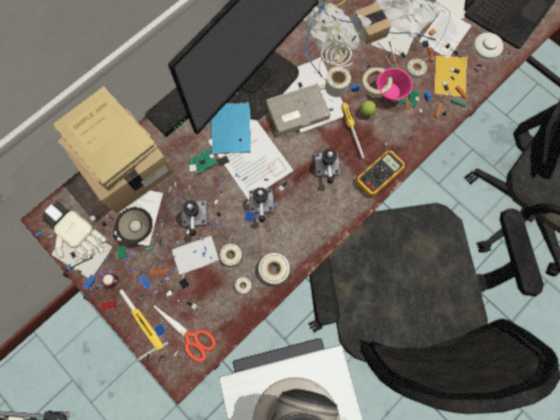

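```bash
cat > h.py <<'E'
import numpy as np, cv2
from plant import bot
M={n:bot.camera_model(n) for n in("scene","top")}
def ray(n,u,v,z):
    m=M[n];R=m["R"];c=-R.T@m["t"];d=R.T@np.linalg.inv(m["camera_matrix"])@[u,v,1]
    return c+d*(z-c[2])/d[2]
def proj(n,p):
    m=M[n];q=m["camera_matrix"]@(m["R"]@np.array(p,float)+m["t"]);return q[:2]/q[2]
def tri(uv):
    A=[];b=[]
    for n,(u,v) in uv.items():
        m=M[n];P=m["camera_matrix"]@np.c_[m["R"],m["t"]]
        for k,w in((0,u),(1,v)):
            r=w*P[2]-P[k];A.append(r[:3]/1e3);b.append(-r[3]/1e3)
    return np.linalg.lstsq(np.array(A),np.array(b),rcond=None)[0]
def crop(img,name,x,y,w,h,s):
    cv2.imwrite(name,cv2.resize(img[y:y+h,x:x+w,::-1],None,fx=s,fy=s,interpolation=cv2.INTER_CUBIC))
E
python3 - <<'E'
from h import *
t=cv2.imread("pics/top0.png")[:,:,::-1];s=cv2.imread("pics/scene0.png")[:,:,::-1]
crop(t,"pics/tc.png",170,140,190,150,4);crop(s,"pics/sc.png",165,170,220,105,3.6)
hsv=cv2.cvtColor(np.ascontiguousarray(t),cv2.COLOR_RGB2HSV)
for (x,y) in((231,254),(243,285),(274,268)):
    print(t[y-14:y+15:2,x].tolist())
    for z in(0,18):print(ray("top",x,y,z).round(1))
E
```

```text
[[124, 108, 99], [120, 103, 94], [196, 189, 173], [213, 208, 190], [214, 202, 178], [144, 124, 92], [80, 67, 62], [118, 105, 98], [122, 109, 100], [156, 134, 109], [216, 204, 180], [212, 206, 187], [188, 183, 165], [112, 102, 90], [129, 118, 108]]
[443.5  60.4   0. ]
[440.   59.6  18. ]
[[130, 116, 104], [137, 122, 111], [142, 129, 117], [184, 176, 159], [212, 206, 188], [191, 174, 147], [92, 82, 68], [126, 114, 103], [149, 137, 123], [204, 191, 164], [215, 210, 191], [162, 155, 138], [126, 108, 97], [121, 102, 94], [123, 100, 88]]
[355.8  48.2   0. ]
[353.5  47.6  18. ]
[[211, 207, 188], [213, 207, 189], [216, 210, 190], [207, 184, 151], [110, 91, 67], [64, 55, 51], [100, 89, 79], [128, 113, 103], [133, 120, 109], [131, 117, 105], [158, 138, 111], [217, 200, 170], [217, 210, 192], [203, 198, 180], [198, 193, 174]]
[379.2 -41.5   0. ]
[376.5 -40.8  18. ]
```

View pics/tc.png

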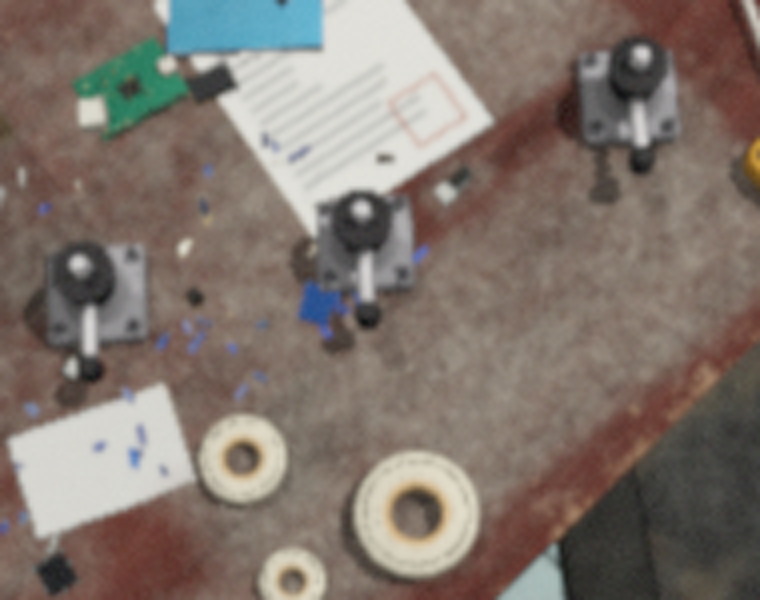

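View pics/sc.png

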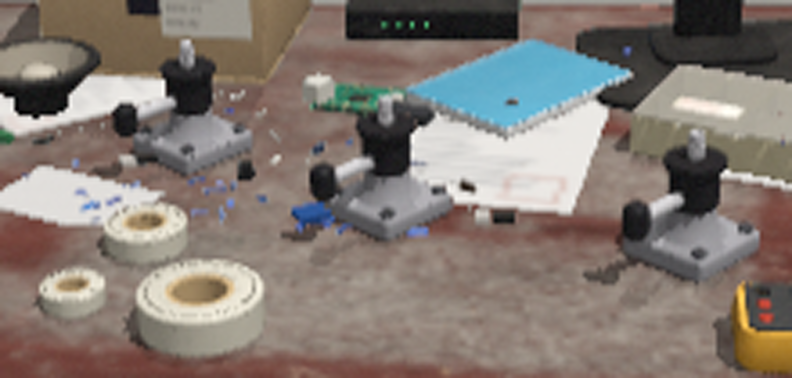

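Candidates for the tape roll: top-view (231,254) ≈54 mm across; (243,285) ≈42 mm (too small); (274,268) ≈78 mm (too big); plus rolls on the right at (339,77), (375,80), (417,67), not in front of the clamps. The choice is (231,254), and the crop confirms it. The clamp studs are at about (190,206), (260,192) and (330,153) in the top view, with the levers pointing towards the robot.

```bash
python3 - <<'E'
from h import *
T=lambda x,y:(170+(x+.5)/4-.5,140+(y+.5)/4-.5)
S=lambda x,y:(165+(x+.5)/3.6-.5,170+(y+.5)/3.6-.5)
for n,a,b,k,ks in(("L",(80,262),(187,46),(91,369),(125,120)),("M",(361,207),(388,101),(369,313),(322,181)),("R",(641,52),(696,136),(642,158),(635,220))):
    p=tri({"top":T(*a),"scene":S(*b)}); r=ray("top",*T(*a),86)
    q=tri({"top":T(*k),"scene":S(*ks)}); kr=ray("top",*T(*k),48)
    d=kr-r
    print(n,"stud tri",p.round(1),"ray86",r.round(1),"scene86",ray("scene",*S(*b),86).round(1),"knob tri",q.round(1),"ray",kr.round(1),"len",np.hypot(*d[:2]).round(1),"dir deg",np.degrees(np.arctan2(d[1],d[0])).round(1))
for n in("top","scene"):
    im=cv2.imread(f"pics/{n}0.png");h=cv2.cvtColor(im,cv2.COLOR_BGR2HSV)
    m=((h[...,2]>165)&(h[...,1]<70)).astype(np.uint8)
    # the roll blob
    c=(231,254) if n=="top" else (205,232)
    N,l,st,ce=cv2.connectedComponentsWithStats(m)
    for i in range(1,N):
        if np.hypot(*(ce[i]-c))<10 and st[i,4]>20:
            cs=cv2.findContours((l==i).astype(np.uint8),0,1)[0][0]; e=cv2.fitEllipse(cs)
            print(n,st[i],ce[i],e, ray(n,*e[0],18).round(1))
o=bot.get_obs();print(o["tool_pos"])
E
```

```text
L stud tri [574.4 131.   88.7] ray86 [575.6 131.   86. ] scene86 [579.4 135.8  86. ] knob tri [514.8 142.7  49.1] ray [515.4 142.6  48. ] len 61.4 dir deg 169.1
M stud tri [567.  -52.   88.2] ray86 [567.3 -51.7  86. ] scene86 [571.6 -49.3  86. ] knob tri [506.3 -40.5  50.2] ray [507.5 -41.3  48. ] len 60.7 dir deg 170.2
R stud tri [ 624.7 -254.7   88. ] ray86 [ 625.9 -255.7   86. ] scene86 [ 628.2 -252.6   86. ] knob tri [ 565.7 -243.    49.6] ray [ 566.6 -243.9   48. ] len 60.5 dir deg 168.8
top [220 244  22  21 278] [230.52517986 253.87410072] ((230.44720458984375, 253.9320831298828), (20.30171012878418, 20.855857849121094), 65.98448181152344) [440.5  61.   18. ]
[162.37947003 498.87566726 226.12055418]
```

Request:
carry_out(
  plan=[
    {"tx": 31.5,"ty": -35.5,"rz": 0.011},
    {"tx": 31.5,"ty": -35.5,"rz": 0.011},
    {"tx": 31.5,"ty": -35.5,"rz": 0.011},
    {"tx": 31.5,"ty": -35.5,"rz": 0.011},
    {"tx": 31.5,"ty": -35.5,"rz": 0.011},
    {"tx": 31.5,"ty": -35.5,"rz": 0.011},
    {"tx": 31.5,"ty": -35.5,"rz": 0.011},
    {"tx": 31.5,"ty": -35.5,"rz": 0.011},
    {"tx": 31.5,"ty": -35.5,"rz": 0.011},
    {"tx": 31.5,"ty": -35.5,"rz": 0.011},
    {"tx": 31.5,"ty": -35.5,"rz": 0.011},
    {},
  ],
  gripper=1,
)

```text
invalid input at $.plan[0]: expected keys tx, ty, tz, rx, ry, rz
```

Request:
carry_out(
  plan=[
    {"tx": 31.5,"ty": -35.5,"tz": 0,"rx": 0,"ry": 0,"rz": 0.011},
    {"tx": 31.5,"ty": -35.5,"tz": 0,"rx": 0,"ry": 0,"rz": 0.011},
    {"tx": 31.5,"ty": -35.5,"tz": 0,"rx": 0,"ry": 0,"rz": 0.011},
    {"tx": 31.5,"ty": -35.5,"tz": 0,"rx": 0,"ry": 0,"rz": 0.011},
    {"tx": 31.5,"ty": -35.5,"tz": 0,"rx": 0,"ry": 0,"rz": 0.011},
    {"tx": 31.5,"ty": -35.5,"tz": 0,"rx": 0,"ry": 0,"rz": 0.011},
    {"tx": 31.5,"ty": -35.5,"tz": 0,"rx": 0,"ry": 0,"rz": 0.011},
    {"tx": 31.5,"ty": -35.5,"tz": 0,"rx": 0,"ry": 0,"rz": 0.011},
    {"tx": 31.5,"ty": -35.5,"tz": 0,"rx": 0,"ry": 0,"rz": 0.011},
    {"tx": 31.5,"ty": -35.5,"tz": 0,"rx": 0,"ry": 0,"rz": 0.011},
    {"tx": 31.5,"ty": -35.5,"tz": 0,"rx": 0,"ry": 0,"rz": 0.011},
    {"tx": 0,"ty": 0,"tz": 0,"rx": 0,"ry": 0,"rz": 0},
  ],
  gripper=1,
)

```text
time: 1.3
tool_pos: [512.0, 104.5, 226.0]
tcp_rot: [-3.14, 0.001, 2.943]
contact_force: [0.5, 0.3, -0.2]
grip_width: 2.1
finger_force: 0.0
```

Request:
carry_out(
  plan=[
    {"tx": -3.5,"ty": 0,"tz": -40,"rx": 0,"ry": 0,"rz": 0},
    {"tx": 0,"ty": 0,"tz": -40,"rx": 0,"ry": 0,"rz": 0},
    {"tx": 0,"ty": 0,"tz": -40,"rx": 0,"ry": 0,"rz": 0},
    {"tx": 0,"ty": 0,"tz": -40,"rx": 0,"ry": 0,"rz": 0},
    {"tx": 0,"ty": 0,"tz": -28,"rx": 0,"ry": 0,"rz": 0},
    {"tx": 0,"ty": 0,"tz": 0,"rx": 0,"ry": 0,"rz": 0},
    {"tx": 0,"ty": 0,"tz": 0,"rx": 0,"ry": 0,"rz": 0},
  ],
)

```text
time: 2.0
tool_pos: [505.3, 109.2, 39.1]
tcp_rot: [-3.142, -0.001, 2.948]
contact_force: [0.6, 0.2, 0.3]
grip_width: 0.4
finger_force: 0.0
```

```bash
python3 - <<'E'
from h import *
crop(bot.capture("scene"),"pics/p1.png",165,140,180,120,4)
E
```

```text
(no output)
```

View pics/p1.png

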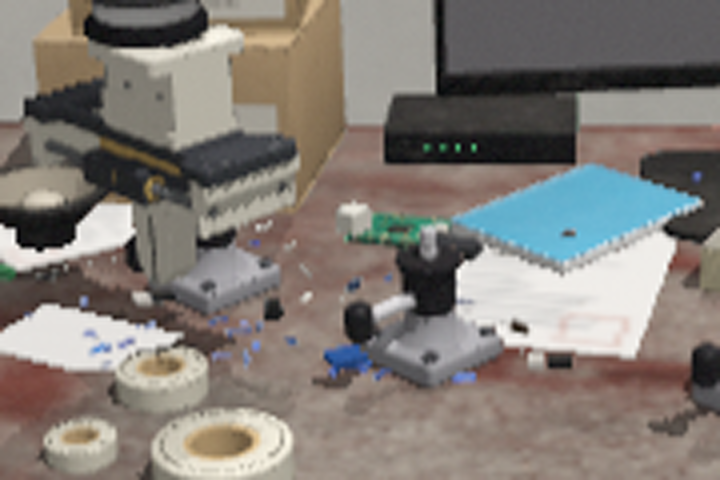

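The closed fingers stand just before the left knob (crop pixel ~(165,245)), on its -y side, and clear of the base. Now I push gently along (0.19, 0.98).

Request:
carry_out(
  plan=[
    {"tx": 0.2,"ty": 1,"tz": 0,"rx": 0,"ry": 0,"rz": 0},
    {"tx": 0.2,"ty": 1,"tz": 0,"rx": 0,"ry": 0,"rz": 0},
    {"tx": 0.2,"ty": 1,"tz": 0,"rx": 0,"ry": 0,"rz": 0},
    {"tx": 0,"ty": 0,"tz": 0,"rx": 0,"ry": 0,"rz": 0},
  ],
)

```text
time: 2.45
tool_pos: [506.4, 111.9, 39.3]
tcp_rot: [3.141, 0.001, 2.948]
contact_force: [-0.2, -0.3, 0.7]
grip_width: 0.5
finger_force: 0.0
```

Request:
carry_out(
  plan=[
    {"tx": 0.1,"ty": 0.7,"tz": 0,"rx": 0,"ry": 0,"rz": 0},
    {"tx": 0.1,"ty": 0.7,"tz": 0,"rx": 0,"ry": 0,"rz": 0},
    {"tx": 0,"ty": 0,"tz": 0,"rx": 0,"ry": 0,"rz": 0},
  ],
)

```text
time: 2.75
tool_pos: [506.3, 113.2, 38.7]
tcp_rot: [3.142, -0.0, 2.948]
contact_force: [-0.1, -0.6, 0.6]
grip_width: 0.5
finger_force: 0.0
```

Request:
carry_out(
  plan=[
    {"tx": 0.1,"ty": 0.6,"tz": 0,"rx": 0,"ry": 0,"rz": 0},
    {"tx": 0.1,"ty": 0.6,"tz": 0,"rx": 0,"ry": 0,"rz": 0},
    {"tx": 0,"ty": 0,"tz": 0,"rx": 0,"ry": 0,"rz": 0},
  ],
)

```text
time: 3.05
tool_pos: [506.5, 114.4, 38.7]
tcp_rot: [3.142, -0.0, 2.948]
contact_force: [0.7, 1.0, 0.0]
grip_width: 0.4
finger_force: 0.0
```

Request:
carry_out(
  plan=[
    {"tx": 0.1,"ty": 0.6,"tz": 0,"rx": 0,"ry": 0,"rz": 0},
    {"tx": 0.1,"ty": 0.6,"tz": 0,"rx": 0,"ry": 0,"rz": 0},
    {"tx": 0,"ty": 0,"tz": 0,"rx": 0,"ry": 0,"rz": 0},
  ],
)

```text
time: 3.35
tool_pos: [506.7, 115.6, 38.7]
tcp_rot: [3.141, 0.0, 2.948]
contact_force: [0.1, -0.7, 0.2]
grip_width: 0.3
finger_force: 0.0
```

Request:
carry_out(
  plan=[
    {"tx": 0.1,"ty": 0.6,"tz": 0,"rx": 0,"ry": 0,"rz": 0},
    {"tx": 0.1,"ty": 0.6,"tz": 0,"rx": 0,"ry": 0,"rz": 0},
    {"tx": 0,"ty": 0,"tz": 0,"rx": 0,"ry": 0,"rz": 0},
  ],
)

```text
time: 3.65
tool_pos: [506.9, 116.8, 38.7]
tcp_rot: [3.141, 0.0, 2.948]
contact_force: [0.3, -0.3, -0.1]
grip_width: 0.4
finger_force: 0.0
```

Request:
carry_out(
  plan=[
    {"tx": 0.1,"ty": 0.6,"tz": 0,"rx": 0,"ry": 0,"rz": 0},
    {"tx": 0.1,"ty": 0.6,"tz": 0,"rx": 0,"ry": 0,"rz": 0},
    {"tx": 0,"ty": 0,"tz": 0,"rx": 0,"ry": 0,"rz": 0},
  ],
)

```text
time: 3.95
tool_pos: [507.2, 118.0, 38.7]
tcp_rot: [3.141, 0.0, 2.948]
contact_force: [-0.1, 0.8, -0.2]
grip_width: 1.0
finger_force: 0.0
```

Request:
carry_out(
  plan=[
    {"tx": 0.1,"ty": 0.6,"tz": 0,"rx": 0,"ry": 0,"rz": 0},
    {"tx": 0.1,"ty": 0.6,"tz": 0,"rx": 0,"ry": 0,"rz": 0},
    {"tx": 0.1,"ty": 0.4,"tz": 0,"rx": 0,"ry": 0,"rz": 0},
    {"tx": 0,"ty": 0,"tz": 0,"rx": 0,"ry": 0,"rz": 0},
  ],
)

```text
time: 4.35
tool_pos: [507.4, 119.5, 38.7]
tcp_rot: [-3.142, -0.0, 2.948]
contact_force: [-0.7, -0.7, 0.5]
grip_width: 0.8
finger_force: 0.4
```

```bash
python3 - <<'E'
from h import *
crop(bot.capture("scene"),"pics/p2.png",180,175,60,45,12)
print(bot.get_obs())
E
```

```text
{'time': 4.4, 'joint_positions': array([ 8.41486434e-02,  5.64471534e-01,  1.76039518e+00,  2.36991969e-05,
        8.16833971e-01, -1.29286569e+00]), 'dq': array([-2.16602067e-03, -4.97839883e-05,  2.16396195e-04, -3.29438829e-04,
       -1.46727968e-03, -6.56199067e-04]), 'tau': array([ 3.90353948e-01, -4.68547547e+01, -1.72551119e+01,  1.54949958e-01,
       -9.59387660e-03,  2.20192487e-03]), 'tool_pos': array([507.37997326, 119.47320698,  38.72021171]), 'tcp_rot': array([-3.14157962e+00, -1.08628482e-04,  2.94779443e+00]), 'contact_force': array([-0.44654574, -0.11054319, -0.45312917]), 'moment': array([-0.16351035,  0.00597789,  0.0198992 ]), 'finger_force': 0.41225116830901243, 'grip_width': 0.5474705145194896}
```

View pics/p2.png

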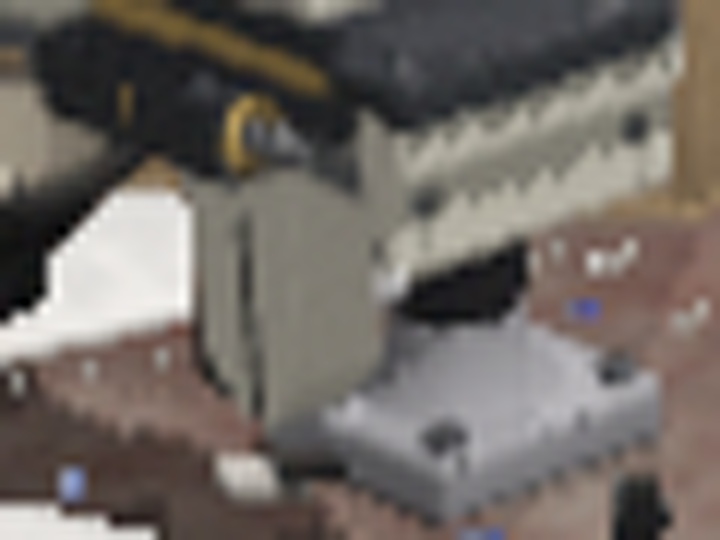

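Request:
carry_out(
  plan=[
    {"tx": 0.1,"ty": 0.6,"tz": 0,"rx": 0,"ry": 0,"rz": 0},
    {"tx": 0.1,"ty": 0.6,"tz": 0,"rx": 0,"ry": 0,"rz": 0},
    {"tx": 0.1,"ty": 0.4,"tz": 0,"rx": 0,"ry": 0,"rz": 0},
    {"tx": 0,"ty": 0,"tz": 0,"rx": 0,"ry": 0,"rz": 0},
  ],
)

```text
time: 4.8
tool_pos: [507.6, 121.2, 38.7]
tcp_rot: [3.142, -0.0, 2.948]
contact_force: [-1.4, 0.2, 0.6]
grip_width: 0.3
finger_force: 0.4
```

```bash
python3 - <<'E'
from h import *
o=bot.get_obs();print(o["tau"].round(2),o["moment"].round(3),o["contact_force"].round(2),o["tool_pos"].round(1),o["finger_force"])
E
```

```text
[ 3.000e-01 -4.698e+01 -1.759e+01  1.500e-01 -1.700e-01  2.000e-02] [-0.131  0.164  0.011] [-1.42  0.23  0.64] [507.6 121.2  38.7] 0.44856224732939154
```

Request:
carry_out(
  plan=[
    {"tx": 0.1,"ty": 0.6,"tz": 0,"rx": 0,"ry": 0,"rz": 0},
    {"tx": 0.1,"ty": 0.6,"tz": 0,"rx": 0,"ry": 0,"rz": 0},
    {"tx": 0.1,"ty": 0.4,"tz": 0,"rx": 0,"ry": 0,"rz": 0},
    {"tx": 0,"ty": 0,"tz": 0,"rx": 0,"ry": 0,"rz": 0},
  ],
)

```text
time: 5.2
tool_pos: [508.0, 122.8, 38.7]
tcp_rot: [3.141, 0.0, 2.948]
contact_force: [-0.7, -0.3, 0.7]
grip_width: 0.3
finger_force: 0.4
```

Request:
carry_out(
  plan=[
    {"tx": 0.1,"ty": 0.6,"tz": 0,"rx": 0,"ry": 0,"rz": 0},
    {"tx": 0.1,"ty": 0.6,"tz": 0,"rx": 0,"ry": 0,"rz": 0},
    {"tx": 0,"ty": 0,"tz": 0,"rx": 0,"ry": 0,"rz": 0},
  ],
)

```text
time: 5.5
tool_pos: [508.3, 124.0, 38.7]
tcp_rot: [3.141, 0.0, 2.948]
contact_force: [-1.2, -0.2, -0.3]
grip_width: 0.5
finger_force: 0.4
```

```bash
python3 - <<'E'
from h import *
o=bot.get_obs();print(o["tau"].round(2),o["moment"].round(3),o["contact_force"].round(2),o["tool_pos"].round(1),o["finger_force"])
s=bot.capture("top");cv2.imwrite("pics/t3.png",s[:,:,::-1])
crop(s,"pics/p3.png",140,170,140,110,5)
E
```

```text
[ 2.700e-01 -4.716e+01 -1.763e+01  1.400e-01 -1.500e-01  2.000e-02] [-0.13   0.076 -0.046] [-1.16 -0.15 -0.32] [508.3 124.   38.7] 0.4053489281795919
```

View pics/p3.png

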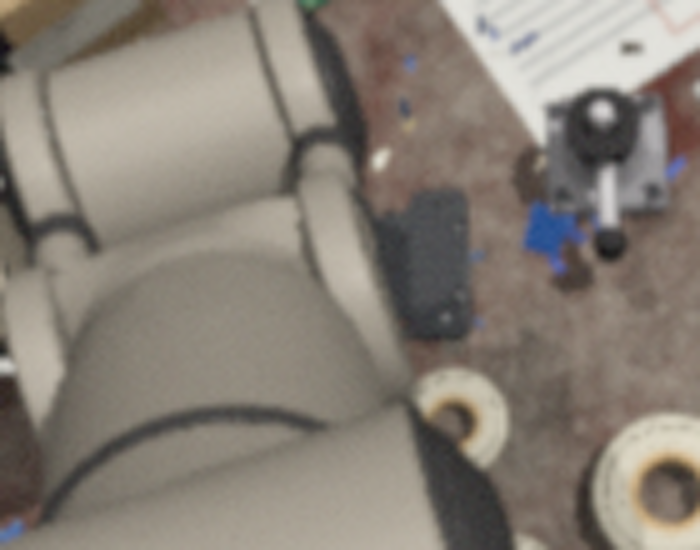

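Request:
carry_out(
  plan=[
    {"tx": 0.2,"ty": 0.6,"tz": 0,"rx": 0,"ry": 0,"rz": 0},
    {"tx": 0.2,"ty": 0.6,"tz": 0,"rx": 0,"ry": 0,"rz": 0},
    {"tx": 0.2,"ty": 0.6,"tz": 0,"rx": 0,"ry": 0,"rz": 0},
    {"tx": 0,"ty": 0,"tz": 0,"rx": 0,"ry": 0,"rz": 0},
  ],
)

```text
time: 5.95
tool_pos: [508.9, 125.8, 38.8]
tcp_rot: [3.141, 0.0, 2.948]
contact_force: [-0.6, -0.9, -0.1]
grip_width: 0.2
finger_force: 0.4
```

Request:
carry_out(
  plan=[
    {"tx": 0.3,"ty": 1,"tz": 0,"rx": 0,"ry": 0,"rz": 0},
    {"tx": 0.3,"ty": 1,"tz": 0,"rx": 0,"ry": 0,"rz": 0},
    {"tx": 0,"ty": 0,"tz": 0,"rx": 0,"ry": 0,"rz": 0},
  ],
)

```text
time: 6.25
tool_pos: [509.5, 127.9, 38.7]
tcp_rot: [3.141, 0.0, 2.948]
contact_force: [0.2, -0.5, -0.1]
grip_width: 0.6
finger_force: 0.3
```

Request:
carry_out(
  plan=[
    {"tx": 0.3,"ty": 1,"tz": 0,"rx": 0,"ry": 0,"rz": 0},
    {"tx": 0.3,"ty": 1,"tz": 0,"rx": 0,"ry": 0,"rz": 0},
    {"tx": 0.3,"ty": 1,"tz": 0,"rx": 0,"ry": 0,"rz": 0},
    {"tx": 0,"ty": 0,"tz": 0,"rx": 0,"ry": 0,"rz": 0},
  ],
)

```text
time: 6.65
tool_pos: [510.4, 130.9, 38.8]
tcp_rot: [3.141, 0.0, 2.948]
contact_force: [-1.2, -0.0, -0.1]
grip_width: 0.4
finger_force: 0.3
```

L yields at about 1 N, so it's the loose one. Next I load the middle lever.

Request:
carry_out(
  plan=[
    {"tx": -3,"ty": -20,"tz": 0,"rx": 0,"ry": 0,"rz": 0},
    {"tx": 0,"ty": 0,"tz": 45,"rx": 0,"ry": 0,"rz": 0},
    {"tx": 0,"ty": 0,"tz": 45,"rx": 0,"ry": 0,"rz": 0},
    {"tx": -1,"ty": -37,"tz": 0,"rx": 0,"ry": 0,"rz": 0},
    {"tx": -1,"ty": -37,"tz": 0,"rx": 0,"ry": 0,"rz": 0},
    {"tx": -1,"ty": -37,"tz": 0,"rx": 0,"ry": 0,"rz": 0},
    {"tx": -2,"ty": -38,"tz": 0,"rx": 0,"ry": 0,"rz": 0},
    {"tx": -2,"ty": -38,"tz": 0,"rx": 0,"ry": 0,"rz": 0},
    {"tx": 0,"ty": 0,"tz": 0,"rx": 0,"ry": 0,"rz": 0},
    {"tx": 0,"ty": 0,"tz": 0,"rx": 0,"ry": 0,"rz": 0},
  ],
)

```text
time: 7.65
tool_pos: [500.4, -76.7, 128.8]
tcp_rot: [3.141, 0.0, 2.946]
contact_force: [0.4, 0.6, -0.2]
grip_width: 0.3
finger_force: 0.0
```

```bash
python3 - <<'E'
from h import *
s=bot.capture("top");cv2.imwrite("pics/t4.png",s[:,:,::-1])
a=s[190:250,165:235];b=bot.capture("scene");cv2.imwrite("pics/s4.png",b[:,:,::-1]);b=b[165:225,185:250]
f=lambda i:cv2.resize(i,(390,360),interpolation=cv2.INTER_CUBIC)
cv2.imwrite("pics/p4.png",np.hstack([f(a),f(b)])[:,:,::-1])
E
```

```text
(no output)
```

View pics/p4.png

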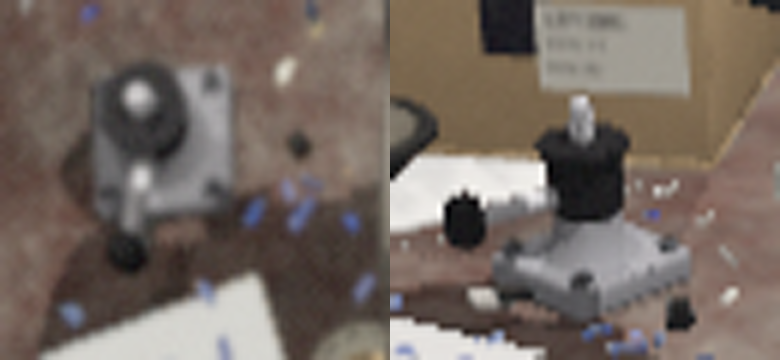

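The view shows the left lever swung about 10°: its knob moved from top pixel (192,232) to (188,232). It is the loose one. Now the middle clamp.

Request:
carry_out(
  plan=[
    {"tx": 0,"ty": 0,"tz": -45,"rx": 0,"ry": 0,"rz": 0},
    {"tx": 0,"ty": 0,"tz": -45,"rx": 0,"ry": 0,"rz": 0},
    {"tx": 0,"ty": 0,"tz": 0,"rx": 0,"ry": 0,"rz": 0},
    {"tx": 0.6,"ty": 3,"tz": 0,"rx": 0,"ry": 0,"rz": 0},
    {"tx": 0.2,"ty": 1,"tz": 0,"rx": 0,"ry": 0,"rz": 0},
    {"tx": 0,"ty": 0,"tz": 0,"rx": 0,"ry": 0,"rz": 0},
  ],
)

```text
time: 8.35
tool_pos: [502.7, -72.2, 41.0]
tcp_rot: [-3.141, 0.004, 2.949]
contact_force: [0.1, 0.4, -0.0]
grip_width: 0.3
finger_force: 0.0
```

Request:
carry_out(
  plan=[
    {"tx": 0.1,"ty": 0.5,"tz": 0,"rx": 0,"ry": 0,"rz": 0},
    {"tx": 0.1,"ty": 0.5,"tz": 0,"rx": 0,"ry": 0,"rz": 0},
    {"tx": 0,"ty": 0,"tz": 0,"rx": 0,"ry": 0,"rz": 0},
  ],
)

```text
time: 8.65
tool_pos: [501.5, -71.4, 39.3]
tcp_rot: [-3.142, 0.001, 2.948]
contact_force: [-0.4, 0.1, 0.2]
grip_width: 0.0
finger_force: 0.0
```

Request:
carry_out(
  plan=[
    {"tx": 0.1,"ty": 0.6,"tz": 0,"rx": 0,"ry": 0,"rz": 0},
    {"tx": 0.1,"ty": 0.6,"tz": 0,"rx": 0,"ry": 0,"rz": 0},
    {"tx": 0,"ty": 0,"tz": 0,"rx": 0,"ry": 0,"rz": 0},
  ],
)

```text
time: 8.95
tool_pos: [501.5, -70.0, 38.7]
tcp_rot: [3.141, -0.0, 2.948]
contact_force: [0.0, -0.6, -0.3]
grip_width: 0.6
finger_force: 0.0
```

Request:
carry_out(
  plan=[
    {"tx": 0.1,"ty": 0.6,"tz": 0,"rx": 0,"ry": 0,"rz": 0},
    {"tx": 0.1,"ty": 0.6,"tz": 0,"rx": 0,"ry": 0,"rz": 0},
    {"tx": 0,"ty": 0,"tz": 0,"rx": 0,"ry": 0,"rz": 0},
  ],
)

```text
time: 9.25
tool_pos: [501.7, -68.8, 38.7]
tcp_rot: [3.141, -0.0, 2.948]
contact_force: [-0.2, 0.2, 0.0]
grip_width: 0.3
finger_force: 0.0
```

Request:
carry_out(
  plan=[
    {"tx": 0.1,"ty": 0.6,"tz": 0,"rx": 0,"ry": 0,"rz": 0},
    {"tx": 0.1,"ty": 0.6,"tz": 0,"rx": 0,"ry": 0,"rz": 0},
    {"tx": 0,"ty": 0,"tz": 0,"rx": 0,"ry": 0,"rz": 0},
  ],
)

```text
time: 9.55
tool_pos: [501.9, -67.6, 38.7]
tcp_rot: [3.141, -0.0, 2.948]
contact_force: [0.2, -0.8, -0.4]
grip_width: 0.5
finger_force: 0.0
```

Request:
carry_out(
  plan=[
    {"tx": 0.1,"ty": 0.6,"tz": 0,"rx": 0,"ry": 0,"rz": 0},
    {"tx": 0.1,"ty": 0.6,"tz": 0,"rx": 0,"ry": 0,"rz": 0},
    {"tx": 0,"ty": 0,"tz": 0,"rx": 0,"ry": 0,"rz": 0},
  ],
)

```text
time: 9.85
tool_pos: [502.2, -66.4, 38.7]
tcp_rot: [3.141, 0.0, 2.948]
contact_force: [0.2, 0.8, 0.2]
grip_width: 0.4
finger_force: 0.0
```

Request:
carry_out(
  plan=[
    {"tx": 0.1,"ty": 0.6,"tz": 0,"rx": 0,"ry": 0,"rz": 0},
    {"tx": 0.1,"ty": 0.6,"tz": 0,"rx": 0,"ry": 0,"rz": 0},
    {"tx": 0,"ty": 0,"tz": 0,"rx": 0,"ry": 0,"rz": 0},
  ],
)

```text
time: 10.15
tool_pos: [502.4, -65.4, 38.7]
tcp_rot: [-3.141, 0.0, 2.948]
contact_force: [-0.9, -1.5, -0.1]
grip_width: 0.2
finger_force: 0.6
```

Request:
carry_out(
  plan=[
    {"tx": 0.1,"ty": 0.6,"tz": 0,"rx": 0,"ry": 0,"rz": 0},
    {"tx": 0,"ty": 0,"tz": 0,"rx": 0,"ry": 0,"rz": 0},
  ],
)

```text
time: 10.35
tool_pos: [502.4, -65.1, 38.7]
tcp_rot: [-3.141, 0.0, 2.948]
contact_force: [-1.3, -4.7, -0.1]
grip_width: 0.8
finger_force: 2.0
```

Request:
carry_out(
  plan=[
    {"tx": 0.1,"ty": 0.6,"tz": 0,"rx": 0,"ry": 0,"rz": 0},
    {"tx": 0,"ty": 0,"tz": 0,"rx": 0,"ry": 0,"rz": 0},
  ],
)

```text
time: 10.55
tool_pos: [502.5, -64.7, 38.7]
tcp_rot: [-3.141, 0.0, 2.948]
contact_force: [-1.8, -5.6, -0.2]
grip_width: 0.4
finger_force: 2.9
```

Request:
carry_out(
  plan=[
    {"tx": 0.1,"ty": 0.6,"tz": 0,"rx": 0,"ry": 0,"rz": 0},
    {"tx": 0,"ty": 0,"tz": 0,"rx": 0,"ry": 0,"rz": 0},
  ],
)

```text
time: 10.75
tool_pos: [502.5, -64.3, 38.7]
tcp_rot: [-3.14, -0.0, 2.948]
contact_force: [-2.1, -6.6, -0.2]
grip_width: 0.0
finger_force: 3.5
```

Request:
carry_out(
  plan=[
    {"tx": 0.1,"ty": 0.6,"tz": 0,"rx": 0,"ry": 0,"rz": 0},
    {"tx": 0.1,"ty": 0.5,"tz": 0,"rx": 0,"ry": 0,"rz": 0},
    {"tx": 0,"ty": 0,"tz": 0,"rx": 0,"ry": 0,"rz": 0},
  ],
)

```text
time: 11.05
tool_pos: [502.6, -63.6, 38.7]
tcp_rot: [-3.14, -0.0, 2.948]
contact_force: [-2.4, -9.0, 0.8]
grip_width: 0.4
finger_force: 4.6
```

Request:
carry_out(
  plan=[
    {"tx": 0.1,"ty": 0.7,"tz": 0,"rx": 0,"ry": 0,"rz": 0},
    {"tx": 0,"ty": 0,"tz": 0,"rx": 0,"ry": 0,"rz": 0},
    {"tx": 0,"ty": 0,"tz": 0,"rx": 0,"ry": 0,"rz": 0},
  ],
)

```text
time: 11.35
tool_pos: [502.6, -63.1, 38.7]
tcp_rot: [-3.14, -0.0, 2.948]
contact_force: [-2.8, -9.7, 0.4]
grip_width: 0.1
finger_force: 5.2
```

Request:
carry_out(
  plan=[
    {"tx": -3,"ty": -20,"tz": 0,"rx": 0,"ry": 0,"rz": 0},
    {"tx": 0,"ty": 0,"tz": 45,"rx": 0,"ry": 0,"rz": 0},
    {"tx": 0,"ty": 0,"tz": 45,"rx": 0,"ry": 0,"rz": 0},
    {"tx": 12,"ty": -39,"tz": 0,"rx": 0,"ry": 0,"rz": 0},
    {"tx": 12,"ty": -39,"tz": 0,"rx": 0,"ry": 0,"rz": 0},
    {"tx": 12,"ty": -39,"tz": 0,"rx": 0,"ry": 0,"rz": 0},
    {"tx": 12,"ty": -39,"tz": 0,"rx": 0,"ry": 0,"rz": 0},
    {"tx": 12,"ty": -39,"tz": 0,"rx": 0,"ry": 0,"rz": 0},
    {"tx": 0,"ty": 0,"tz": 0,"rx": 0,"ry": 0,"rz": 0},
    {"tx": 0,"ty": 0,"tz": 0,"rx": 0,"ry": 0,"rz": 0},
    {"tx": 0,"ty": 0,"tz": 0,"rx": 0,"ry": 0,"rz": 0},
  ],
)

```text
time: 12.45
tool_pos: [559.6, -275.3, 128.5]
tcp_rot: [3.14, -0.001, 2.948]
contact_force: [0.1, 0.8, -0.1]
grip_width: 0.4
finger_force: 0.0
```

Request:
carry_out(
  plan=[
    {"tx": -0.3,"ty": -2,"tz": -45,"rx": 0,"ry": 0,"rz": 0},
    {"tx": 0,"ty": 0,"tz": -45,"rx": 0,"ry": 0,"rz": 0},
    {"tx": 0,"ty": 0,"tz": 0,"rx": 0,"ry": 0,"rz": 0},
    {"tx": 0,"ty": 0,"tz": 0,"rx": 0,"ry": 0,"rz": 0},
    {"tx": 0.2,"ty": 1,"tz": 0,"rx": 0,"ry": 0,"rz": 0},
    {"tx": 0.2,"ty": 1,"tz": 0,"rx": 0,"ry": 0,"rz": 0},
    {"tx": 0.2,"ty": 1,"tz": 0,"rx": 0,"ry": 0,"rz": 0},
    {"tx": 0,"ty": 0,"tz": 0,"rx": 0,"ry": 0,"rz": 0},
  ],
)

```text
time: 13.25
tool_pos: [560.7, -275.7, 39.9]
tcp_rot: [-3.141, 0.002, 2.948]
contact_force: [-0.1, -0.9, -0.2]
grip_width: 0.5
finger_force: 0.0
```

Request:
carry_out(
  plan=[
    {"tx": 0.1,"ty": 0.6,"tz": 0,"rx": 0,"ry": 0,"rz": 0},
    {"tx": 0.1,"ty": 0.6,"tz": 0,"rx": 0,"ry": 0,"rz": 0},
    {"tx": 0,"ty": 0,"tz": 0,"rx": 0,"ry": 0,"rz": 0},
  ],
)

```text
time: 13.55
tool_pos: [560.4, -274.4, 38.7]
tcp_rot: [3.141, -0.0, 2.948]
contact_force: [0.2, 0.4, 0.6]
grip_width: 0.2
finger_force: 0.0
```

Request:
carry_out(
  plan=[
    {"tx": 0.1,"ty": 0.7,"tz": 0,"rx": 0,"ry": 0,"rz": 0},
    {"tx": 0.1,"ty": 0.7,"tz": 0,"rx": 0,"ry": 0,"rz": 0},
    {"tx": 0.1,"ty": 0.6,"tz": 0,"rx": 0,"ry": 0,"rz": 0},
    {"tx": 0,"ty": 0,"tz": 0,"rx": 0,"ry": 0,"rz": 0},
  ],
)

```text
time: 13.95
tool_pos: [560.7, -272.4, 38.7]
tcp_rot: [3.141, -0.0, 2.948]
contact_force: [-0.0, -0.2, -0.2]
grip_width: 0.4
finger_force: 0.0
```

Request:
carry_out(
  plan=[
    {"tx": 0.1,"ty": 0.7,"tz": 0,"rx": 0,"ry": 0,"rz": 0},
    {"tx": 0.1,"ty": 0.7,"tz": 0,"rx": 0,"ry": 0,"rz": 0},
    {"tx": 0,"ty": 0,"tz": 0,"rx": 0,"ry": 0,"rz": 0},
  ],
)

```text
time: 14.25
tool_pos: [561.0, -270.9, 38.7]
tcp_rot: [3.141, -0.0, 2.948]
contact_force: [1.1, -0.1, 0.1]
grip_width: 0.1
finger_force: 0.0
```

Request:
carry_out(
  plan=[
    {"tx": 0.1,"ty": 0.6,"tz": 0,"rx": 0,"ry": 0,"rz": 0},
    {"tx": 0.1,"ty": 0.6,"tz": 0,"rx": 0,"ry": 0,"rz": 0},
    {"tx": 0,"ty": 0,"tz": 0,"rx": 0,"ry": 0,"rz": 0},
  ],
)

```text
time: 14.55
tool_pos: [561.1, -269.8, 38.7]
tcp_rot: [3.141, -0.0, 2.948]
contact_force: [-0.1, -0.1, -0.7]
grip_width: 0.6
finger_force: 0.0
```

Request:
carry_out(
  plan=[
    {"tx": 0.1,"ty": 0.6,"tz": 0,"rx": 0,"ry": 0,"rz": 0},
    {"tx": 0.1,"ty": 0.6,"tz": 0,"rx": 0,"ry": 0,"rz": 0},
    {"tx": 0,"ty": 0,"tz": 0,"rx": 0,"ry": 0,"rz": 0},
  ],
)

```text
time: 14.85
tool_pos: [561.3, -268.8, 38.8]
tcp_rot: [-3.141, 0.0, 2.948]
contact_force: [-0.5, 0.1, 0.1]
grip_width: 0.7
finger_force: 0.3
```

Contact begins. About 3 mm more of command gives 10 N, as on the middle clamp.

Request:
carry_out(
  plan=[
    {"tx": 0.1,"ty": 0.6,"tz": 0,"rx": 0,"ry": 0,"rz": 0},
    {"tx": 0.1,"ty": 0.6,"tz": 0,"rx": 0,"ry": 0,"rz": 0},
    {"tx": 0,"ty": 0,"tz": 0,"rx": 0,"ry": 0,"rz": 0},
  ],
)

```text
time: 15.15
tool_pos: [561.5, -268.3, 38.8]
tcp_rot: [-3.14, 0.0, 2.948]
contact_force: [-1.4, -5.3, -0.8]
grip_width: -0.1
finger_force: 2.4
```

Request:
carry_out(
  plan=[
    {"tx": 0.1,"ty": 0.6,"tz": 0,"rx": 0,"ry": 0,"rz": 0},
    {"tx": 0.1,"ty": 0.6,"tz": 0,"rx": 0,"ry": 0,"rz": 0},
    {"tx": 0,"ty": 0,"tz": 0,"rx": 0,"ry": 0,"rz": 0},
  ],
)

```text
time: 15.45
tool_pos: [561.5, -267.6, 38.8]
tcp_rot: [-3.14, 0.0, 2.948]
contact_force: [-1.8, -7.7, -0.5]
grip_width: 0.3
finger_force: 3.5
```

Request:
carry_out(
  plan=[
    {"tx": 0.1,"ty": 0.6,"tz": 0,"rx": 0,"ry": 0,"rz": 0},
    {"tx": 0.1,"ty": 0.6,"tz": 0,"rx": 0,"ry": 0,"rz": 0},
    {"tx": 0,"ty": 0,"tz": 0,"rx": 0,"ry": 0,"rz": 0},
    {"tx": 0,"ty": 0,"tz": 0,"rx": 0,"ry": 0,"rz": 0},
  ],
)

```text
time: 15.85
tool_pos: [561.6, -266.9, 38.8]
tcp_rot: [-3.139, 0.0, 2.948]
contact_force: [-2.7, -8.2, -1.4]
grip_width: 0.5
finger_force: 4.4
```

Request:
carry_out(
  plan=[
    {"tx": 0.1,"ty": 0.5,"tz": 0,"rx": 0,"ry": 0,"rz": 0},
    {"tx": 0.1,"ty": 0.4,"tz": 0,"rx": 0,"ry": 0,"rz": 0},
    {"tx": 0,"ty": 0,"tz": 0,"rx": 0,"ry": 0,"rz": 0},
    {"tx": 0,"ty": 0,"tz": 0,"rx": 0,"ry": 0,"rz": 0},
    {"tx": 0,"ty": 0,"tz": 0,"rx": 0,"ry": 0,"rz": 0},
  ],
)

```text
time: 16.35
tool_pos: [561.7, -266.5, 38.9]
tcp_rot: [-3.139, 0.0, 2.947]
contact_force: [-2.4, -10.3, -1.5]
grip_width: 0.6
finger_force: 5.2
```

Request:
carry_out(
  plan=[
    {"tx": -3,"ty": -20,"tz": 0,"rx": 0,"ry": 0,"rz": 0},
    {"tx": 0,"ty": 0,"tz": 40,"rx": 0,"ry": 0,"rz": 0},
    {"tx": 0,"ty": 0,"tz": 40,"rx": 0,"ry": 0,"rz": 0},
    {"tx": -13,"ty": 38,"tz": 30,"rx": 0,"ry": 0,"rz": 0},
    {"tx": -13,"ty": 38,"tz": 0,"rx": 0,"ry": 0,"rz": 0},
    {"tx": -13,"ty": 38,"tz": 0,"rx": 0,"ry": 0,"rz": 0},
    {"tx": -13,"ty": 38,"tz": 0,"rx": 0,"ry": 0,"rz": 0},
    {"tx": -13,"ty": 38,"tz": 0,"rx": 0,"ry": 0,"rz": 0},
    {"tx": -13,"ty": 38,"tz": 0,"rx": 0,"ry": 0,"rz": 0},
    {"tx": -13,"ty": 38,"tz": 0,"rx": 0,"ry": 0,"rz": 0},
    {"tx": -13,"ty": 38,"tz": 0,"rx": 0,"ry": 0,"rz": 0},
    {"tx": -13,"ty": 38,"tz": 0,"rx": 0,"ry": 0,"rz": 0},
  ],
)

```text
time: 17.55
tool_pos: [441.7, 58.9, 148.9]
tcp_rot: [3.141, 0.0, 2.947]
contact_force: [1.1, 0.9, 0.5]
grip_width: 0.3
finger_force: 0.0
```

Request:
carry_out(
  plan=[
    {"tx": 0,"ty": 0,"tz": 0,"rx": 0,"ry": 0,"rz": 0},
    {"tx": 0,"ty": 0,"tz": 0,"rx": 0,"ry": 0,"rz": 0},
    {"tx": 0,"ty": 0,"tz": 0,"rx": 0,"ry": 0,"rz": 0},
  ],
  gripper=0,
)

```text
time: 17.85
tool_pos: [442.9, 56.9, 148.8]
tcp_rot: [3.141, 0.001, 2.947]
contact_force: [-0.1, -0.1, -0.2]
grip_width: 20.0
finger_force: 0.0
```

```bash
python3 - <<'E'
from h import *
o=bot.get_obs();print(o["tool_pos"],o["grip_width"])
im=bot.capture("scene")
h=cv2.cvtColor(np.ascontiguousarray(im),cv2.COLOR_RGB2HSV)
print([proj("scene",(440.5,61,z)).round(1).tolist() for z in(0,9,18)])
m=((h[...,2]>150)&(h[...,1]<70)).astype(np.uint8)
N,l,st,ce=cv2.connectedComponentsWithStats(m)
for i in range(1,N):
    if st[i,4]>40 and 180<ce[i][0]<240 and 215<ce[i][1]<265: print(st[i],ce[i].round(1))
E
```

```text
[442.86278623  56.85656006 148.81742062] 19.95499276556025
[[205.9, 238.7], [205.6, 235.5], [205.3, 232.2]]
[160 216  57  27 698] [190.8 227.3]
[176 244  21  14 159] [186.  250.5]
```

Request:
carry_out(
  plan=[
    {"tx": -2.4,"ty": 4.1,"tz": -40,"rx": 0,"ry": 0,"rz": 0},
    {"tx": 0,"ty": 0,"tz": -40,"rx": 0,"ry": 0,"rz": 0},
    {"tx": 0,"ty": 0,"tz": -20,"rx": 0,"ry": 0,"rz": 0},
    {"tx": 0,"ty": 0,"tz": 0,"rx": 0,"ry": 0,"rz": 0},
    {"tx": 0,"ty": 0,"tz": 0,"rx": 0,"ry": 0,"rz": 0},
    {"tx": 0,"ty": 0,"tz": 0,"rx": 0,"ry": 0,"rz": 0},
    {"tx": 0,"ty": 0,"tz": 0,"rx": 0,"ry": 0,"rz": 0},
    {"tx": 0,"ty": 0,"tz": 0,"rx": 0,"ry": 0,"rz": 0},
  ],
)

```text
time: 18.7
tool_pos: [440.5, 61.7, 49.6]
tcp_rot: [3.141, 0.002, 2.948]
contact_force: [1.1, -0.9, -0.8]
grip_width: 87.6
finger_force: 0.0
```

Request:
carry_out(
  plan=[
    {"tx": 0,"ty": 0,"tz": -20,"rx": 0,"ry": 0,"rz": 0},
    {"tx": 0,"ty": 0,"tz": -16,"rx": 0,"ry": 0,"rz": 0},
    {"tx": 0,"ty": 0,"tz": -8,"rx": 0,"ry": 0,"rz": 0},
    {"tx": 0,"ty": 0,"tz": -2,"rx": 0,"ry": 0,"rz": 0},
    {"tx": 0,"ty": 0,"tz": 0,"rx": 0,"ry": 0,"rz": 0},
    {"tx": 0,"ty": 0,"tz": 0,"rx": 0,"ry": 0,"rz": 0},
  ],
)

```text
time: 19.3
tool_pos: [440.2, 61.8, 3.2]
tcp_rot: [3.141, 0.001, 2.948]
contact_force: [-0.2, -0.3, 1.1]
grip_width: 91.9
finger_force: 0.0
```

Request:
carry_out(
  plan=[
    {"tx": 0,"ty": 0,"tz": 0,"rx": 0,"ry": 0,"rz": 0},
    {"tx": 0,"ty": 0,"tz": 0,"rx": 0,"ry": 0,"rz": 0},
    {"tx": 0,"ty": 0,"tz": 0,"rx": 0,"ry": 0,"rz": 0},
    {"tx": 0,"ty": 0,"tz": 0,"rx": 0,"ry": 0,"rz": 0},
    {"tx": 0,"ty": 0,"tz": 0,"rx": 0,"ry": 0,"rz": 0},
    {"tx": 0,"ty": 0,"tz": 0,"rx": 0,"ry": 0,"rz": 0},
    {"tx": 0,"ty": 0,"tz": 0,"rx": 0,"ry": 0,"rz": 0},
    {"tx": 0,"ty": 0,"tz": 0,"rx": 0,"ry": 0,"rz": 0},
  ],
  gripper=1,
)

```text
time: 20.1
tool_pos: [439.8, 61.8, 2.7]
tcp_rot: [3.141, 0.0, 2.948]
contact_force: [0.1, 0.2, 1.4]
grip_width: 54.7
finger_force: 30.0
```

Request:
carry_out(
  plan=[
    {"tx": 0,"ty": 0,"tz": 20,"rx": 0,"ry": 0,"rz": 0},
    {"tx": 0,"ty": 0,"tz": 40,"rx": 0,"ry": 0,"rz": 0},
    {"tx": 0,"ty": 0,"tz": 45,"rx": 0,"ry": 0,"rz": 0},
    {"tx": 24,"ty": 12,"tz": 0,"rx": 0,"ry": 0,"rz": 0},
    {"tx": 27,"ty": 14,"tz": 0,"rx": 0,"ry": 0,"rz": 0},
    {"tx": 27,"ty": 14,"tz": 0,"rx": 0,"ry": 0,"rz": 0},
    {"tx": 27,"ty": 14,"tz": 0,"rx": 0,"ry": 0,"rz": 0},
    {"tx": 24,"ty": 12,"tz": 0,"rx": 0,"ry": 0,"rz": 0},
    {"tx": 6,"ty": 3,"tz": 0,"rx": 0,"ry": 0,"rz": 0},
    {"tx": 0,"ty": 0,"tz": 0,"rx": 0,"ry": 0,"rz": 0},
    {"tx": 0,"ty": 0,"tz": 0,"rx": 0,"ry": 0,"rz": 0},
    {"tx": 0,"ty": 0,"tz": 0,"rx": 0,"ry": 0,"rz": 0},
  ],
)

```text
time: 21.3
tool_pos: [573.7, 130.3, 107.6]
tcp_rot: [-3.141, -0.001, 2.947]
contact_force: [-0.4, 0.6, -0.3]
grip_width: 54.4
finger_force: 30.0
```

```bash
python3 - <<'E'
from h import *
o=bot.get_obs();print(o["tool_pos"],o["grip_width"],o["tcp_rot"])
b=bot.capture("scene");cv2.imwrite("pics/s5.png",b[:,:,::-1])
x,y,z=o["tool_pos"]
b=b.copy()
p=lambda q:tuple(int(v) for v in proj("scene",q).round())
print(proj("scene",(x,y,z-2.7)),proj("scene",(575,131,88)),proj("scene",(575,131,70)))
crop(b,"pics/p5.png",170,130,100,80,7)
E
```

```text
[573.71109779 130.30503248 107.63947473] 54.40979602764843 [-3.14128879e+00 -1.00296166e-03  2.94737215e+00]
[216.29214676 176.7701009 ] [216.84698558 182.57948432] [217.31086832 188.89432041]
```

View pics/p5.png

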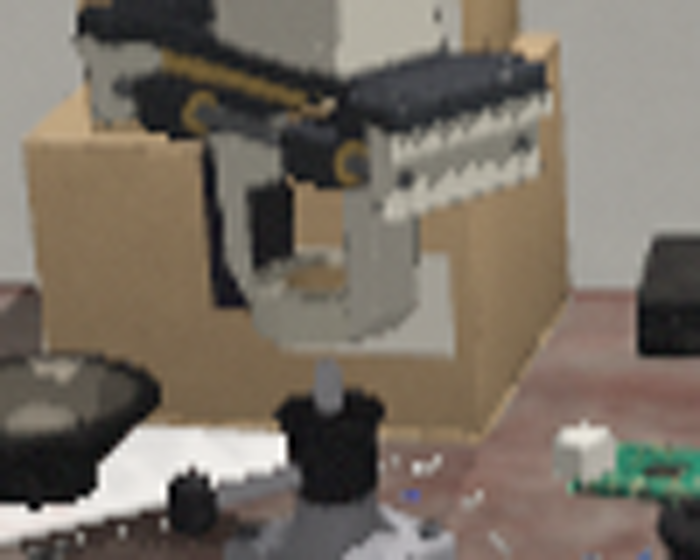

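The tape hangs level with its bottom centre over the stud: stud tip at crop (328,365), tape spanning 250–418. Any offset is 1–2 mm at most. I lower it with force checks.

Request:
carry_out(
  plan=[
    {"tx": 0.8,"ty": 0.7,"tz": -8,"rx": 0,"ry": 0,"rz": 0},
    {"tx": 0,"ty": 0,"tz": -7,"rx": 0,"ry": 0,"rz": 0},
    {"tx": 0,"ty": 0,"tz": -1,"rx": 0,"ry": 0,"rz": 0},
    {"tx": 0,"ty": 0,"tz": 0,"rx": 0,"ry": 0,"rz": 0},
    {"tx": 0,"ty": 0,"tz": 0,"rx": 0,"ry": 0,"rz": 0},
    {"tx": 0,"ty": 0,"tz": -0.5,"rx": 0,"ry": 0,"rz": 0},
    {"tx": 0,"ty": 0,"tz": -0.5,"rx": 0,"ry": 0,"rz": 0},
    {"tx": 0,"ty": 0,"tz": 0,"rx": 0,"ry": 0,"rz": 0},
  ],
)

```text
time: 22.15
tool_pos: [575.6, 131.6, 90.7]
tcp_rot: [3.141, 0.0, 2.948]
contact_force: [-0.8, 0.4, -0.2]
grip_width: 54.7
finger_force: 30.0
```

Request:
carry_out(
  plan=[
    {"tx": 0,"ty": 0,"tz": -0.5,"rx": 0,"ry": 0,"rz": 0},
    {"tx": 0,"ty": 0,"tz": -0.5,"rx": 0,"ry": 0,"rz": 0},
    {"tx": 0,"ty": 0,"tz": 0,"rx": 0,"ry": 0,"rz": 0},
  ],
)

```text
time: 22.45
tool_pos: [575.5, 131.5, 89.6]
tcp_rot: [3.142, -0.0, 2.948]
contact_force: [0.3, 0.4, -1.2]
grip_width: 54.7
finger_force: 30.0
```

Request:
carry_out(
  plan=[
    {"tx": -1,"ty": -0.5,"tz": -1,"rx": 0,"ry": 0,"rz": 0},
    {"tx": 0,"ty": 0,"tz": -1,"rx": 0,"ry": 0,"rz": 0},
    {"tx": 0,"ty": 0,"tz": 0,"rx": 0,"ry": 0,"rz": 0},
  ],
)

```text
time: 22.75
tool_pos: [574.4, 131.0, 87.5]
tcp_rot: [-3.142, -0.0, 2.948]
contact_force: [-0.6, -0.1, -1.3]
grip_width: 54.7
finger_force: 30.0
```

Request:
carry_out(
  plan=[
    {"tx": 0,"ty": 0,"tz": -2,"rx": 0,"ry": 0,"rz": 0},
    {"tx": 0,"ty": 0,"tz": -2,"rx": 0,"ry": 0,"rz": 0},
    {"tx": 0,"ty": 0,"tz": -2,"rx": 0,"ry": 0,"rz": 0},
    {"tx": 0,"ty": 0,"tz": -2,"rx": 0,"ry": 0,"rz": 0},
    {"tx": 0,"ty": 0,"tz": -2,"rx": 0,"ry": 0,"rz": 0},
    {"tx": 0,"ty": 0,"tz": -2,"rx": 0,"ry": 0,"rz": 0},
    {"tx": 0,"ty": 0,"tz": 0,"rx": 0,"ry": 0,"rz": 0},
    {"tx": 0,"ty": 0,"tz": 0,"rx": 0,"ry": 0,"rz": 0},
  ],
)

```text
time: 23.55
tool_pos: [574.6, 131.0, 75.6]
tcp_rot: [3.142, -0.0, 2.948]
contact_force: [-0.0, 0.1, -0.9]
grip_width: 54.3
finger_force: 30.0
```

Bottom at about 72.9, with no contact. 1 mm more, check, then release.

Request:
carry_out(
  plan=[
    {"tx": 0,"ty": 0,"tz": -0.7,"rx": 0,"ry": 0,"rz": 0},
    {"tx": 0,"ty": 0,"tz": -0.7,"rx": 0,"ry": 0,"rz": 0},
    {"tx": 0,"ty": 0,"tz": -0.6,"rx": 0,"ry": 0,"rz": 0},
    {"tx": 0,"ty": 0,"tz": 0,"rx": 0,"ry": 0,"rz": 0},
  ],
)

```text
time: 23.95
tool_pos: [574.5, 131.0, 73.6]
tcp_rot: [3.142, -0.0, 2.948]
contact_force: [0.4, 0.2, -0.9]
grip_width: 54.7
finger_force: 30.0
```

Request:
carry_out(
  plan=[
    {"tx": 0,"ty": 0,"tz": 0,"rx": 0,"ry": 0,"rz": 0},
    {"tx": 0,"ty": 0,"tz": 0,"rx": 0,"ry": 0,"rz": 0},
    {"tx": 0,"ty": 0,"tz": 0,"rx": 0,"ry": 0,"rz": 0},
    {"tx": 0,"ty": 0,"tz": 0,"rx": 0,"ry": 0,"rz": 0},
    {"tx": 0,"ty": 0,"tz": 0,"rx": 0,"ry": 0,"rz": 0},
    {"tx": 0,"ty": 0,"tz": 0,"rx": 0,"ry": 0,"rz": 0},
    {"tx": 0,"ty": 0,"tz": 0,"rx": 0,"ry": 0,"rz": 0},
    {"tx": 0,"ty": 0,"tz": 0,"rx": 0,"ry": 0,"rz": 0},
    {"tx": 0,"ty": 0,"tz": 0,"rx": 0,"ry": 0,"rz": 0},
    {"tx": 0,"ty": 0,"tz": 0,"rx": 0,"ry": 0,"rz": 0},
  ],
  gripper=0,
)

```text
time: 24.95
tool_pos: [574.6, 131.0, 73.7]
tcp_rot: [3.142, -0.0, 2.948]
contact_force: [-0.9, -0.8, 0.1]
grip_width: 92.0
finger_force: 0.0
```

Request:
carry_out(
  plan=[
    {"tx": 0,"ty": 0,"tz": 10,"rx": 0,"ry": 0,"rz": 0},
    {"tx": 0,"ty": 0,"tz": 30,"rx": 0,"ry": 0,"rz": 0},
    {"tx": 0,"ty": 0,"tz": 40,"rx": 0,"ry": 0,"rz": 0},
    {"tx": -20,"ty": -35,"tz": 0,"rx": 0,"ry": 0,"rz": 0},
    {"tx": -20,"ty": -35,"tz": 0,"rx": 0,"ry": 0,"rz": 0},
    {"tx": -20,"ty": -35,"tz": 0,"rx": 0,"ry": 0,"rz": 0},
    {"tx": -20,"ty": -35,"tz": 0,"rx": 0,"ry": 0,"rz": 0},
    {"tx": -20,"ty": -35,"tz": 0,"rx": 0,"ry": 0,"rz": 0},
    {"tx": 0,"ty": 0,"tz": 0,"rx": 0,"ry": 0,"rz": 0},
    {"tx": 0,"ty": 0,"tz": 0,"rx": 0,"ry": 0,"rz": 0},
  ],
)

```text
time: 25.95
tool_pos: [474.8, -44.6, 154.6]
tcp_rot: [3.141, 0.002, 2.946]
contact_force: [0.6, 0.1, 0.2]
grip_width: 91.6
finger_force: 0.0
```

```bash
python3 - <<'E'
from h import *
a=bot.capture("top")[180:250,150:235];b=bot.capture("scene")[165:225,185:250]
f=lambda i:cv2.resize(i,(390,340),interpolation=cv2.INTER_CUBIC)
cv2.imwrite("pics/p6.png",np.hstack([f(a),f(b)])[:,:,::-1])
E
```

```text
(no output)
```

View pics/p6.png

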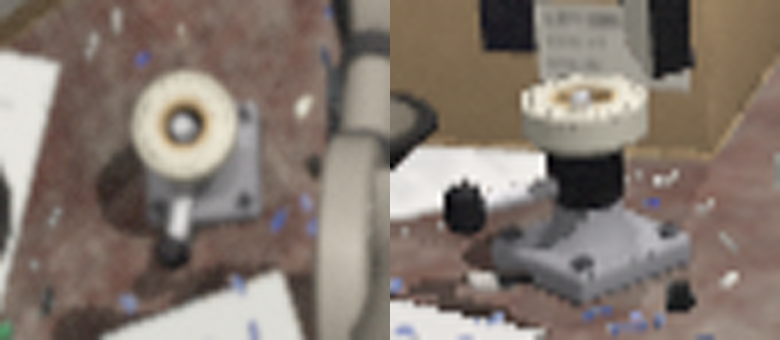

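The roll lies flat round the stud: stud at (183,125) in the middle of the hole in the top view, and level in the scene view. I'm handing it in.

```bash
python3 -c "
from plant import bot
print(bot.close_job())"
```

```text
the job is handed in; nothing more can be done
None
```

The job is handed in: the left clamp was the loose one (it swung about 10° at about 1 N), the other two held about 10 N, and the 56 mm tape roll lies flat on the loose clamp's hub, released; the hand-in returned no verdict.

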